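Re-aim the laser length gauge onto its target

ROBOT

A 6-joint arm with a two-finger parallel gripper is mounted at the origin on the work surface. World frame = base frame: x ahead of the robot, y to its left, z up, the work surface at z = 0. Lengths are in m, angles in degrees, forces in N, time in s.
With the tool pointing down it reaches from about 0.375 to 0.9 m from the base axis. Payload 3.1 kg.
Tool frame: the origin (TCP) lies midway between the tips of the shut fingers; the grasp point (between the pads) lies 19 mm behind it; z points along the fingers, x is the direction in which the jaws open and shut, and the axes are right-handed (so a half turn about z gives the same grasp; the last joint's range is limited). The gripper opens to 85 mm and grips with 20 to 120 N. Pads are 22 mm wide; open, the fingers measure 114 mm over their backs; the gripper's body (76 mm by 85 mm) begins 54 mm behind the grasp point. The pads swing forward as they close: fully open they stand 13 mm farther back than shut.
Start: joints at [66.836, 30.224, 82.088, -0, 67.689, -10.227], TCP at [0.14, 0.609, 0.231] pointing down, gripper open.
Joint ranges: [-176.69, 176.69], [-43.24, 126.21], [12.49, 139.97], [-82, 262], [0, 151.66], [-163.58, 163.58]. Speed limits (degrees/s): [159.86, 159.86, 180, 180, 180, 180].

INTERFACE

Orientations are given as [roll, pitch, yaw] about the fixed x, y, z axes, in that order (R = Rz(yaw) Ry(pitch) Rx(roll)).
In Python, from station import status, camera, r gives the robot as it stands.
- The arm moves only by the tool move_arm, never from a script. Its argument "deltas" is a list of rows, each a list of 3 entries, a list of its own where there are three numbers: the shift along the tool's x, y, z normalised to -1 to 1, where 1 is 30 mm, then the turn, a rotation vector about the tool's x, y, z normalised to -1 to 1, where 1 is 4 degrees, then the closure, from 0 (fully open) to 1 (shut). A call has exactly 10 rows; each row shifts and turns the commanded pose from where the row before left it, along the tool's axes as they then stand; what a row does not reach is not made up. A row lasts 1/12 s, in which the tool goes at most 41.7 mm and 7.16 degrees, less where a joint would pass 70% of its speed; a pose out of reach is approached as far as the arm can. A call with a number of a shift or a turn outside -1 to 1 is refused whole. A call with a gripper value outside its range is refused whole. The fingers move at their own pace and stop on an object; "grip_force" is the grip in N (left out, the last holds). Time passes only in rows, so rows that do not move let the fingers close, or fill a call up. It gives the time, the measured TCP pose, the force and the opening at its end, in the units of the state.
- status.read_state(): the state, without advancing time (a new reading comes with each control period).
- camera(name): name is "side" or "top" or "wrist"; returns a dict with "color" (384x512x3 uint8, blue, green, red), "camera_matrix" (3x3 intrinsics, pixels), "rvec" (rotation vector, rad) and "tvec" (3), from world to camera coordinates, as OpenCV has them. Camera axes: x right, y down, z forward; pixel columns grow to the right and rows downward; lengths in m; the calibration is good to about 2 mm. A picture is of the moment at which its call begins. There is no depth.
- r.hand_in(): hands the job in, once; it reports no verdict.
The state is a dict: "clock": time; "joints": joint angles; "joint_velocities": joint speeds; "tau": joint torques, N m; "ee_pos": TCP position; "tcp_rot": TCP orientation; "ft_force": force on the tool from outside, world axes, zero at the start; "moment": the same for the moment, N m; "grip_width": finger opening in m.
Only numpy, scipy, OpenCV 4.12 (cv2) and the standard library are available. Lean on these libraries where they do the work, as an engineer would, in place of code of your own. Each camera call takes 0.05 s, during which the arm holds its last target.

TASK

The red laser spot of the length gauge has wandered off its target. Pull or push the grey pipe socket that stands in the way of the black-ball handle well clear of that handle's swing, leaving it standing and without knocking it against the gauge; then turn the two adjusting screws under the mirror by their ball handles until the red spot lies wholly inside the black ring on the white target card, and let go. Do not touch the mirror or the laser, and leave the other stock on the bench where it is.

Things in the scene. Friction and masses are not known exactly. Their poses are not given: they have to be found in the camera images.
- gauge: Fixed gauge: rail 80 mm wide, 20 high, adjusting head at one end, target board at the other. Origin on the bench under the head's middle; z up; -y runs along the rail to the board. In this frame (mm): rail x -40..40, y -490..85; base plate x -80..80 (post foot to x 125), y -90..85, top z 32; tip-tilt plate x -65..61, y -75..70, top z 57. Place and heading vary.
- board_centre (a point): Centre of the face of the white target board (130 mm wide, 90 along the slope; on the gauge at x 0, y -435, z 50 mm). The board faces the head and leans back 11.6 degrees from upright: up the board is the direction (0, -0.201, 0.980) in the gauge frame, across it is the gauge's x.
- mirror: Square mirror (58 mm) at 45 degrees on the tip-tilt plate; not to be touched. It turns the vertical laser beam along the rail to the board. Body origin and axes are those of the gauge; in them mirror and holder fill (mm) x -25..45, y -56..4, z 62..115.
- laser: Black laser tube with its post and arm; not to be touched. Body origin and axes are those of the gauge; in them (mm): upright tube 38 dia. at x 10, y -30, z 210..335; post 20 dia. at x 105, y -30, up to z 342; arm between them at z 265..295.
- height_screw (a joint): Screw with upright axis; handle with the BLACK ball. Rad, anticlockwise from above positive, 0 = handle along the gauge's +y; stops at -1.1 and 1.5. Moves the spot only up or down the board: clockwise (angle falling) moves it up, 20 mm along the slope per rad. Friction holds it where it is left; about 3 N square at the ball turns it.
- height_screw_axis (a point): Point on the axis of the height screw at the height of its handle's bar (fixed on the gauge at x -3, y 40, z 92 mm).
- height_screw_ball (a point): Centre of the BLACK ball (20 mm dia.) at the end of the height screw's handle, 90 mm from the screw's axis, 92 mm above the bench; the handle is a level round steel bar, 10 mm dia., from a hub of 26 mm dia. (z 62..98) to the ball.
- side_screw (a joint): Screw with upright axis; handle with the YELLOW ball. Rad, anticlockwise from above positive, 0 = handle along the gauge's -x; stops at -1.7 and 1.7. Moves the spot only across the board: anticlockwise (angle growing) moves it to the gauge's +x, 20 mm per rad. Friction holds it where it is left; about 3 N square at the ball turns it.
- side_screw_axis (a point): Point on the axis of the side screw at the height of its handle's bar (on the gauge at x -45, y -45, z 92 mm). The side screw rocks very slightly (its ball by up to 6 mm) when the height screw is turned.
- side_screw_ball (a point): Centre of the YELLOW ball (20 mm dia.) at the end of the side screw's handle; the same handle as the other: 90 mm from the axis, 92 mm above the bench.
- spot (a point): Centre of the bright red laser spot, 9 mm dia., on the face of the target board; at the start it is beside and below the ring.
- mark (a point): Centre of the black ring (inner diameter 22 mm, outer 27) on the white target card, 29 by 46 mm, clipped to the left or the right half of the board (a plain blue reflector tile is clipped to the other half). It does not move during the job.
- pipe_socket: Grey zinc pipe socket to be moved clear: an open tube, 80 mm outer diameter, 72 mm bore, 100 mm high, 4 mm wall, about 0.3 kg, standing upright on the bench in the swing of the black-ball handle. Origin: centre of its foot; z up along its axis. It clears the handle's swing when its centre is 145 mm or more from the height screw's axis.
- pipe_reducer: Copper pipe reducer, a standing open tube, 60 mm dia., 65 mm high; origin: centre of its foot. Leave alone.
- pipe_clip: Steel pipe clip lying flat: ring of 84 mm dia., 22 mm high, with bolt ears to x -65 mm and a spike to x +75 mm; origin: ring centre on the bench. Leave alone.
- end_cap: Green plastic pipe end cap, 60 mm dia., 38 mm high, standing on its rim; origin: centre of its foot. Leave alone.
- flange: Flat slotted flange ring, 120 mm dia., 68 mm bore, 9 mm high; origin: centre of its underside. Leave alone.
- carton: Cardboard carton, 75 (x) by 110 (y) by 55 mm high; origin: centre of its underside. Leave alone.
- spray_can: Upright spray can, 56 mm dia., 150 mm high, blue label; origin: centre of its foot. Leave alone.
- screwdriver: Screwdriver with a green grip, 180 mm long along its x axis, grip to -x, about 30 mm high; origin under its middle. Leave alone.

How it is judged:
By the outcome, as a careful person would: the job done as asked, in the order asked, and still so for the second after the job is handed in, with the robot touching nothing.
It also fails if it takes over 69 s, if anything falls off the work surface, if the arm or the gripper's body presses on something with over 40 N, if the wrist force passes 120 N, or if a joint passes its speed limit or range.

## Working session

There is one attempt and no reset: what is moved stays moved. The work goes in short steps, Python scripts to look and compute and a tool call to move; the robot and the scene stay as the last step left them, time stands still between calls to the robot, and variables do not carry over. Pictures are saved under pics/ and viewed, and the job is handed in when it is done.

Besides the shell and the picture viewer there is one more tool, called after ">>>" in YAML: its name, and indented under it one key for each argument. move_arm: Moves the arm, as the interface text tells. Scaled input: -1 to 1 covers 30 mm each way for a shift and 4 degrees each way for a turn. Its arguments: {"type":"object","properties":{"deltas":{"type":"array"},"grip_force":{"type":"number"}},"required":["deltas"]}

```bash
mkdir -p pics; ls
cat > h.py <<'E'
import numpy as np, cv2
from station import status, camera, r
def snap(name,fn):
    c=camera(name); cv2.imwrite('pics/'+fn,c['color']); np.savez('pics/'+fn+'.npz',**c); return c
def load(fn): return dict(np.load('pics/'+fn+'.npz'))
def ray(c,uv):
    K=c['camera_matrix'];R=cv2.Rodrigues(c['rvec'])[0];t=np.array(c['tvec']).ravel()
    p=cv2.undistortPoints(np.array([[uv]],float),K,None).ravel()
    d=R.T@np.array([p[0],p[1],1]);o=-R.T@t
    return o,d/np.linalg.norm(d)
def atz(c,uv,z):
    o,d=ray(c,uv); return o+d*(z-o[2])/d[2]
def tri(*cu):
    A=np.zeros((3,3));b=np.zeros(3)
    for c,uv in cu:
        o,d=ray(c,uv);P=np.eye(3)-np.outer(d,d);A+=P;b+=P@o
    x=np.linalg.solve(A,b)
    return x,[np.linalg.norm((np.eye(3)-np.outer(ray(c,uv)[1],ray(c,uv)[1]))@(x-ray(c,uv)[0])) for c,uv in cu]
def proj(c,p):
    return cv2.projectPoints(np.array(p,float).reshape(-1,3),np.array(c['rvec'],float),np.array(c['tvec'],float),c['camera_matrix'],None)[0].reshape(-1,2)
E
python3 - <<'E'
from h import *
for n in ['side','top','wrist']: snap(n,n+'0.png')
print(status.read_state())
E
```

```text
pics
{'clock': 0.15, 'joints': array([ 6.68363473e+01,  3.02685742e+01,  8.21408788e+01, -4.91374748e-04,
        6.76888618e+01, -1.02300580e+01]), 'joint_velocities': array([ 0.0322936 , -0.16349225, -0.04120996, -0.01746136, -0.03402219,
       -0.06048599]), 'tau': array([ 4.16644625e-04, -4.42745411e+01, -1.78276598e+01, -2.71013205e-04,
        5.66818126e-03,  2.70190219e-05]), 'ee_pos': array([0.13966825, 0.6086214 , 0.23053112]), 'tcp_rot': array([-1.79982986e+02,  9.68325430e-02,  7.70666066e+01]), 'ft_force': array([-0.10417843,  0.73811773,  0.01043233]), 'moment': array([ 0.04797569,  0.00285829, -0.01557666]), 'grip_width': 0.08541535932987335}
```

View pics/side0.png

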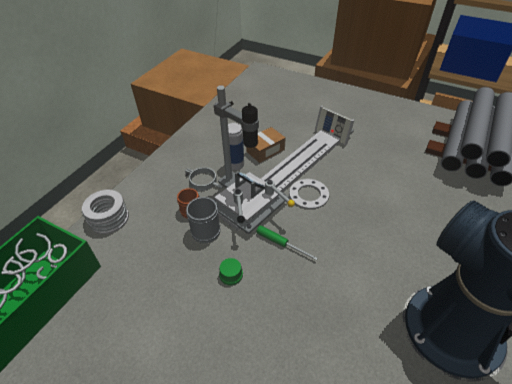

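View pics/top0.png

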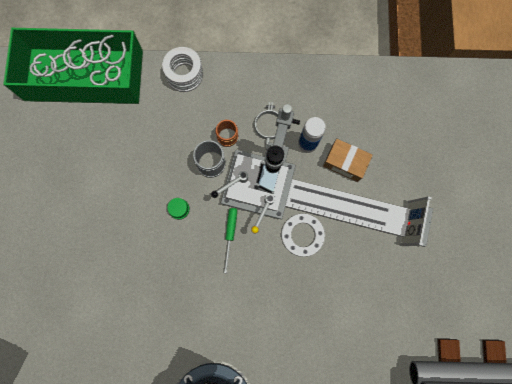

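View pics/wrist0.png

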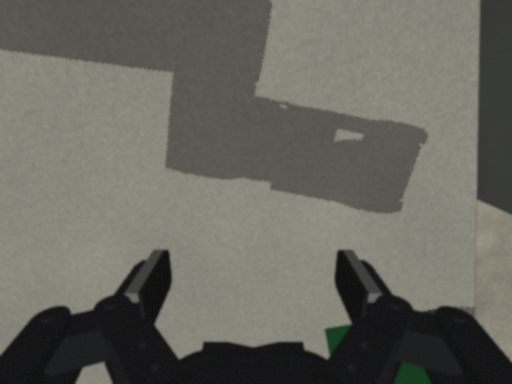

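Run:
```python
from h import *
for n in ['side','top','wrist']:
    c=load(n+'0.png'); R=cv2.Rodrigues(c['rvec'])[0]
    print(n,'cam pos',(-R.T@c['tvec'].ravel()).round(3), c['camera_matrix'][0,0])
    print(proj(c,[[0,0,0],[.5,0,0],[.5,.3,0],[.14,.609,.23],[.14,.609,0]]).round(0).tolist())
for n in ['side','top']:
    i=load(n+'0.png')['color']
    c=i[60:260,160:370] if n=='side' else i[90:280,150:440]
    f=3.8 if n=='side' else 2.7
    cv2.imwrite(f'pics/{n}0z.png',cv2.resize(c,None,fx=800/c.shape[1]*.95*(1 if n=='top' else .8),fy=800/c.shape[1]*.95*(1 if n=='top' else .8),interpolation=cv2.INTER_CUBIC))
c=load('top0.png');
for k,uv in dict(socketfoot=(207,165),yball=(255,230),bball=(214,194)).items(): print(k,atz(c,uv,0.09))
```

```text
side cam pos [0.207 0.522 0.829] 375.2914468460962
[[453.0, 329.0], [257.0, 244.0], [193.0, 342.0], [284.0, 708.0], [278.0, 658.0]]
top cam pos [ 0.332 -0.084  1.193] 427.20455039336974
[[212.0, 404.0], [219.0, 214.0], [113.0, 211.0], [-79.0, 359.0], [-14.0, 342.0]]
wrist cam pos [0.061 0.628 0.373] 285.86858149652943
[[-216.0, 165.0], [-21.0, 421.0], [130.0, 395.0], [252.0, 252.0], [253.0, 165.0]]
socketfoot [0.61825844 0.03028501 0.09      ]
yball [ 0.4480695  -0.10112332  0.09      ]
bball [0.54023067 0.00862251 0.09      ]
```

View pics/side0z.png

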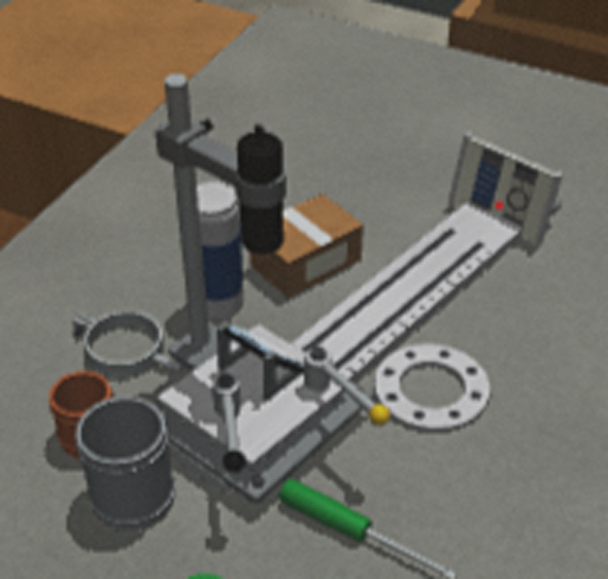

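View pics/top0z.png

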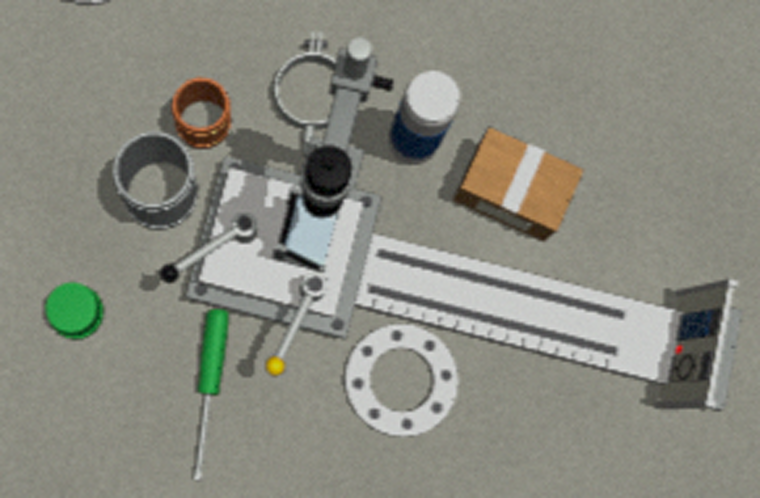

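```bash
cat > fit.py <<'E'
from h import *
from scipy.optimize import least_squares
T=load('top0.png');S=load('side0.png')
obs=[(T,(243.1,177.4),(-3,40,98)),(T,(269.5,199.5),(-45,-45,98)),(T,(287,108.3),(105,-30,342)),
(T,(219.8,203.4),(-80,85,32)),(T,(282.4,217.1),(-80,-90,32)),(T,(296.2,167.5),(80,-90,32)),(T,(237,151),(80,85,32)),
(S,(238.1,192.3),(-3,40,98)),(S,(269.8,183),(-45,-45,98)),(S,(221.1,88.3),(105,-30,342))]
def W(p,g):
    a=g[2];p=np.atleast_2d(p)/1000.
    return np.c_[g[0]+np.cos(a)*p[:,0]-np.sin(a)*p[:,1], g[1]+np.sin(a)*p[:,0]+np.cos(a)*p[:,1], p[:,2]]
def res(g): return np.concatenate([proj(c,W(q,g))[0]-uv for c,uv,q in obs])
if __name__=='__main__':
    s=least_squares(res,[.55,-.1,-.2],loss='soft_l1'); g=s.x
    print(g,np.degrees(g[2]));print(s.fun.reshape(-1,2).round(1))
    np.save('g.npy',g)
    def loc(P):
        a=g[2];d=np.array(P)-[g[0],g[1],0];return np.array([np.cos(a)*d[0]+np.sin(a)*d[1],-np.sin(a)*d[0]+np.cos(a)*d[1],d[2]])*1000
    z=2.62;zs=2.895
    tp=lambda u,v:(150+u/z,90+v/z); sp=lambda u,v:(160+u/zs,60+v/zs)
    for n,a,b in [('black',(169,273),(234,461)),('yellow',(275,366),(380,413)),('spot',(679,350),(499,206)),('ring',(684,367),(517,201)),('sockrim',(154,171),(122,434)),]:
        P,e=tri((T,tp(*a)),(S,sp(*b)));print(n,P.round(4),np.round(e,4),'g',loc(P).round(1), 'plane z92', loc(atz(T,tp(*a),.092)).round(1), loc(atz(S,sp(*b),.092)).round(1))
    P=atz(T,tp(154,171),.1);print('sock',P,loc(P),loc(atz(S,sp(122,434),.1)))
E
python3 fit.py
```

```text
[ 0.58312746 -0.10531843 -0.23362704] -13.385843581871855
[[-0.3 -1.7]
 [ 0.6 -0.4]
 [-0.1  0.7]
 [ 0.2  0.1]
 [-0.7  2.5]
 [-0.8 -2.7]
 [-1.8 -1.6]
 [ 0.6 -0.2]
 [ 1.2 -0.6]
 [ 0.5 -1.3]]
black [0.5405 0.0076 0.0892] [0.0006 0.0006] g [-67.6  99.9  89.2] plane z92 [-68.6  99.2  92. ] [-68.7 101.8  92. ]
yellow [ 0.4493 -0.1008  0.0927] [0.0007 0.0007] g [-131.3  -26.6   92.7] plane z92 [-131.8  -26.9   92. ] [-130.3  -26.8   92. ]
spot [ 0.4834 -0.5241  0.0292] [0.0008 0.0008] g [-1.000e-01 -4.305e+02  2.920e+01] plane z92 [ -14.3 -409.6   92. ] [ -39.6 -355.3   92. ]
ring [ 0.4633 -0.5229  0.0444] [0.0002 0.0002] g [ -19.9 -434.    44.4] plane z92 [ -29.7 -417.6   92. ] [ -49.6 -375.8   92. ]
sockrim [0.6461 0.027  0.089 ] [0.0007 0.0007] g [ 30.6 143.3  89. ] plane z92 [ 29.3 142.4  92. ] [ 29.1 145.1  92. ]
sock [0.64231988 0.02565437 0.1       ] [ 27.26315473 141.11816037 100.        ] [ 23.19952999 149.19345933 100.        ]
```

>>> move_arm:
  deltas:
    - [[-0.4,0.5,-0.3],[0,0,0],1]
    - [[-0.73,1,-0.3],[0,0,0],1]
    - [[-0.73,1,0],[0,0,0],1]
    - [[-0.73,1,0],[0,0,0],1]
    - [[-0.73,1,0],[0,0,0],1]
    - [[-0.73,1,0],[0,0,0],1]
    - [[-0.73,1,0],[0,0,0],1]
    - [[-0.73,1,0],[0,0,0],1]
    - [[-0.73,1,0],[0,0,0],1]
    - [[-0.73,1,0],[0,0,0],1]
  grip_force: 30

```text
clock: 0.98
ee_pos: [0.3715, 0.3399, 0.2492]
tcp_rot: [-180.0, 0.0, 77.1]
ft_force: [1.1, 0.8, 0.6]
grip_width: -0.0
```

>>> move_arm:
  deltas:
    - [[-0.73,1,0],[0,0,0],1]
    - [[-0.73,1,0],[0,0,0],1]
    - [[-0.73,1,0],[0,0,0],1]
    - [[-0.73,1,0],[0,0,0],1]
    - [[-0.73,1,0],[0,0,0],1]
    - [[-0.73,1,0],[0,0,0],1]
    - [[-0.73,1,0],[0,0,0],1]
    - [[-0.5,0.7,0],[0,0,0],1]
    - [[-0.3,0.4,0],[0,0,0],1]
    - [[0,0,0],[0,0,0],1]

```text
clock: 1.82
ee_pos: [0.57, 0.1119, 0.2489]
tcp_rot: [179.9, 0.0, 76.9]
ft_force: [0.1, 0.2, 0.6]
grip_width: -0.0001
```

Run:
```python
from h import *
snap('wrist','w1.png')
s=status.read_state();print(s['ee_pos'],s['tcp_rot'],s['joints'],s['ft_force'],s['grip_width'])
c=load('w1.png');print(proj(c,[s['ee_pos']]))
```

```text
[0.56813022 0.11362572 0.24883044] [-1.79930506e+02 -1.35675520e-02  7.69328148e+01] [ 2.49440640e-01  2.55704589e+01  8.76109675e+01  3.17596330e-02
  6.68830775e+01 -7.66958680e+01] [0.36549248 0.68261142 0.73342832] -0.00013291740068400207
[[253.46021233 248.31791425]]
```

View pics/w1.png

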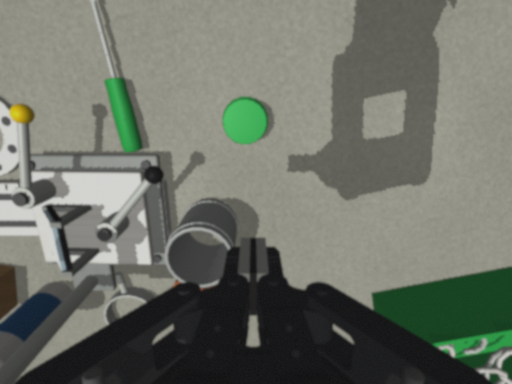

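Run:
```python
from fit import *
g=np.load('g.npy')
c=load('w1.png')
def loc(P):
        a=g[2];d=np.array(P)-[g[0],g[1],0];return np.array([np.cos(a)*d[0]+np.sin(a)*d[1],-np.sin(a)*d[0]+np.cos(a)*d[1],d[2]])*1000
for n,uv,z in [('rim',(200,257),.1),('black',(153,174),.092),('hubH',(107,233),.098),('yel',(21,114),.092),('hubS',(22,198),.098),('corner',(159,154),.032),('cap',(245,120),.038)]:
    P=atz(c,uv,z);print(n,P.round(4),loc(P).round(1))
print(proj(c,W([(-3,40,98),(-45,-45,98),(-80,85,32),(80,85,32)],g)).round(1))
# rim circle overlay
im=c['color'].copy()
P=atz(c,(200,257),.1)
th=np.linspace(0,2*np.pi,60)
for z in(.1,):
    q=np.c_[P[0]+.04*np.cos(th),P[1]+.04*np.sin(th),0*th+z];
    for u in proj(c,q): cv2.circle(im,tuple(int(v) for v in u),0,(0,0,255),-1)
cv2.imwrite('pics/w1z.png',cv2.resize(im[100:330,0:300],None,fx=2.6,fy=2.6,interpolation=cv2.INTER_CUBIC))
```

```text
rim [0.6455 0.0323 0.1   ] [ 28.8 148.3 100. ]
black [0.5406 0.0093 0.092 ] [-67.9 101.6  92. ]
hubH [ 0.5929 -0.0621  0.098 ] [-0.5 44.3 98. ]
yel [ 0.4511 -0.0995  0.092 ] [-129.8  -24.9   92. ]
hubS [ 0.5325 -0.1358  0.098 ] [-42.2 -41.4  98. ]
corner [0.5275 0.0009 0.032 ] [-78.7  90.5  32. ]
cap [0.5115 0.1169 0.038 ] [-121.1  199.6   38. ]
[[102.8 231. ]
 [ 18.  195.5]
 [154.6 152.9]
 [166.3 263.5]]
```

View pics/w1z.png

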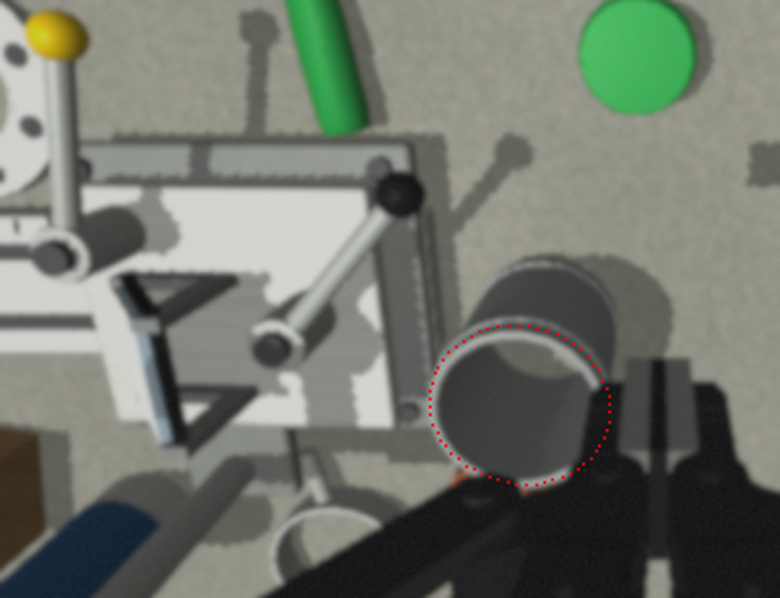

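>>> move_arm:
  deltas:
    - [[-0.4,0.6,0],[0,0,0],1]
    - [[-0.65,0.95,0],[0,0,0],1]
    - [[-0.65,0.95,0],[0,0,0],1]
    - [[-0.43,0.63,0],[0,0,0],1]
    - [[0,0,0],[0,0,0],1]
    - [[0,0,0.5],[0,0,0],1]
    - [[0,0,1],[0,0,0],1]
    - [[0,0,1],[0,0,0],1]
    - [[0,0,1],[0,0,0],1]
    - [[0,0,0.5],[0,0,0],1]

```text
clock: 2.7
ee_pos: [0.6408, 0.0341, 0.1257]
tcp_rot: [-179.5, -0.0, 77.2]
ft_force: [-0.4, 0.0, -0.7]
grip_width: -0.0002
```

Run:
```python
from h import *
a=snap('wrist','w2.png');b=snap('side','s2.png')
s=status.read_state();print(s['ee_pos'],s['tcp_rot'],s['ft_force'],proj(b,[s['ee_pos']]))
cv2.imwrite('pics/c2.png',np.hstack([cv2.resize(a['color'],(400,300)),cv2.resize(b['color'][130:280,120:320],(400,300))]))
```

```text
[0.64071147 0.03386228 0.12582696] [-1.79430435e+02  1.79447668e-02  7.71861534e+01] [-0.02269447 -0.1115223  -0.47408421] [[200.89634682 202.98819917]]
```

View pics/c2.png

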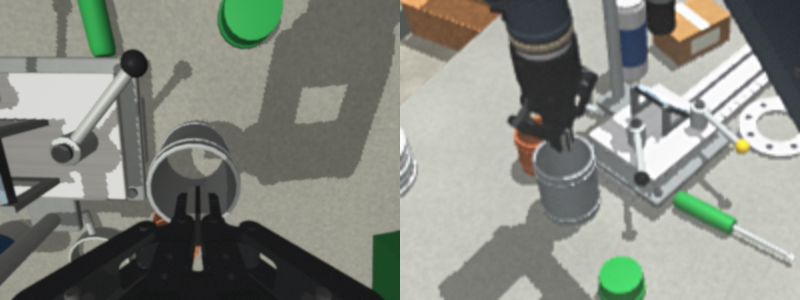

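>>> move_arm:
  deltas:
    - [[0,0,0.6],[0,0,0],1]
    - [[0,0,0.8],[0,0,0],1]
    - [[0,0,0.7],[0,0,0],1]
    - [[0,0,0.4],[0,0,0],1]
    - [[0,0,0],[0,0,0],1]
    - [[0.3,0,0],[0,0,0],1]
    - [[0.3,0,0],[0,0,0],1]
    - [[0.3,0,0],[0,0,0],1]
    - [[0.3,0,0],[0,0,0],1]
    - [[0.3,0,0],[0,0,0],1]

```text
clock: 3.63
ee_pos: [0.6559, 0.0761, 0.0553]
tcp_rot: [179.9, 0.0, 77.1]
ft_force: [0.0, -1.4, 1.4]
grip_width: 0.0004
```

```bash
cat > look.py <<'E'
import sys
from h import *
n=sys.argv[1]
a=snap('wrist','w'+n+'.png');b=snap('side','s'+n+'.png')
s=status.read_state();print(s['clock'],s['ee_pos'].round(4),s['tcp_rot'].round(1),s['ft_force'].round(1),s['grip_width'])
cv2.imwrite('pics/c'+n+'.png',np.hstack([cv2.resize(a['color'],(400,300)),cv2.resize(b['color'][100:280,100:340],(400,300),interpolation=cv2.INTER_CUBIC)]))
E
python3 look.py 3
```

```text
3.7333 [0.6559 0.0769 0.055 ] [179.9  -0.   77.2] [-0.2 -0.4  1. ] -0.00011892103916979868
```

View pics/c3.png

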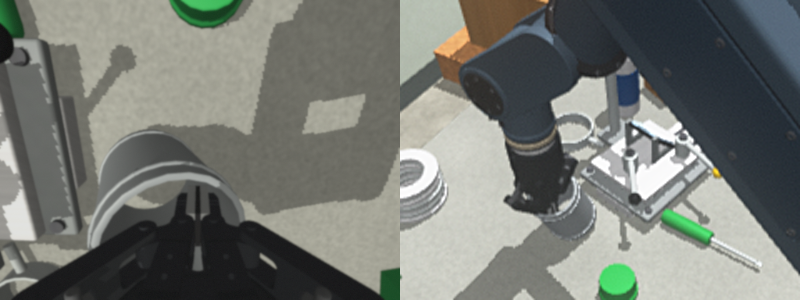

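>>> move_arm:
  deltas:
    - [[0.25,0,0],[0,0,0],1]
    - [[0.25,0,0],[0,0,0],1]
    - [[0.25,0,0],[0,0,0],1]
    - [[0.25,0,0],[0,0,0],1]
    - [[0.25,0,0],[0,0,0],1]
    - [[0.25,0,0],[0,0,0],1]
    - [[0.25,0,0],[0,0,0],1]
    - [[0.25,0,0],[0,0,0],1]
    - [[0.15,0,0],[0,0,0],1]
    - [[0.1,0,0],[0,0,0],1]

```text
clock: 4.57
ee_pos: [0.6705, 0.1412, 0.0545]
tcp_rot: [180.0, 0.0, 77.1]
ft_force: [-2.0, -6.4, 4.3]
grip_width: 0.0005
```

```bash
python3 look.py 4
```

```text
4.6667 [0.6706 0.1416 0.0546] [ 1.80e+02 -1.00e-01  7.71e+01] [-0.7 -2.8  5.3] 0.00015116167025400662
```

View pics/c4.png

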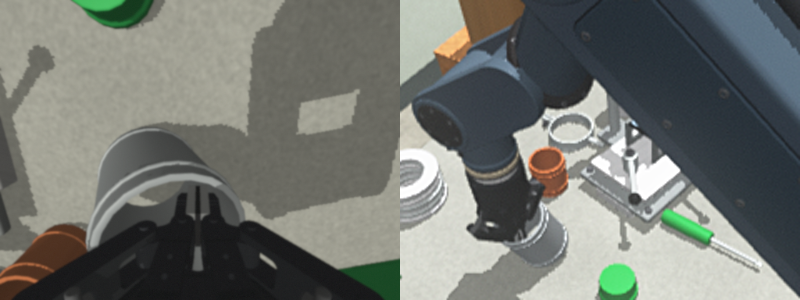

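>>> move_arm:
  deltas:
    - [[-0.1,0,0],[0,0,0],1]
    - [[-0.1,0,0],[0,0,0],1]
    - [[-0.1,0,0],[0,0,0],1]
    - [[-0.15,0,0],[0,0,0],1]
    - [[-0.15,0,0],[0,0,0],1]
    - [[0,0,0],[0,0,0],1]
    - [[0,0,-0.2],[0,0,0],1]
    - [[0,0,-0.4],[0,0,0],1]
    - [[0,0,-0.6],[0,0,0],1]
    - [[0,0,-0.8],[0,0,0],1]

```text
clock: 5.5
ee_pos: [0.6645, 0.1234, 0.1129]
tcp_rot: [-179.7, 0.0, 77.0]
ft_force: [0.7, -0.4, -0.8]
grip_width: -0.0003
```

```bash
python3 look.py 5
```

```text
5.6 [0.6692 0.1237 0.1185] [179.6  -0.2  77.1] [ 1.4 -0.3  0.4] -3.919448691324586e-05
```

View pics/c5.png

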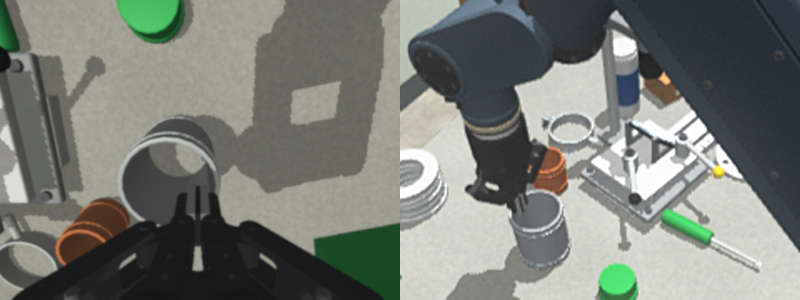

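```bash
cat > refit.py <<'E'
from fit import *
w=load('w1.png')
obs2=obs+[(w,(107,233),(-3,40,98)),(w,(22,198),(-45,-45,98)),(w,(159,154),(-80,85,32))]
def res2(g): return np.concatenate([proj(c,W(q,g))[0]-uv for c,uv,q in obs2])
s=least_squares(res2,np.load('g.npy'),loss='soft_l1');g=s.x;np.save('g2.npy',g);print(g,np.degrees(g[2]));print(s.fun.reshape(-1,2).round(1).tolist())
z=2.62;zs=2.895
tp=lambda u,v:(150+u/z,90+v/z); sp=lambda u,v:(160+u/zs,60+v/zs)
B,e=tri((T,tp(169,273)),(S,sp(234,461)),(w,(153,174)));Y,e2=tri((T,tp(275,366)),(S,sp(380,413)),(w,(21,114)))
hH=W((-3,40,92),g)[0];hS=W((-45,-45,92),g)[0]
for n,P,h in(('B',B,hH),('Y',Y,hS)):
    d=P-h;print(n,P.round(4),h.round(4),'r',np.linalg.norm(d[:2]),'ang',np.degrees(np.arctan2(d[1],d[0])))
P,_=tri((T,tp(679,350)),(S,sp(499,206)));Q,_=tri((T,tp(684,367)),(S,sp(517,201)))
print('spot,ring',P,Q)
a=g[2];
for p in(P,Q):
    d=p-[g[0],g[1],0];print(np.cos(a)*d[0]+np.sin(a)*d[1],-np.sin(a)*d[0]+np.cos(a)*d[1],d[2])
st=load('s5.png')
E
python3 refit.py
cat > bx.py <<'E'
from fit import *
g=np.load('g2.npy')
up=np.array([0,-.201,.980])
def bp(x,s): return W(np.array([0,-435,50])+np.array([x,0,0])+s*up,g)[0]
def plane(c,uv):
    o,d=ray(c,uv); o0=bp(0,0);ex=bp(1,0)-o0;es=bp(0,1)-o0;n=np.cross(ex,es)
    t=n@(o0-o)/(n@d);p=o+t*d-o0;return p@ex/(ex@ex),p@es/(es@es)
def zoom(c,fn,pad=12):
    u=np.array(proj(c,[bp(x,s) for x in(-65,65) for s in(-45,45)]));lo=np.maximum(u.min(0)-pad,0).astype(int);hi=(u.max(0)+pad).astype(int)
    im=c['color'][lo[1]:hi[1],lo[0]:hi[0]];f=min(600/im.shape[1],560/im.shape[0]);cv2.imwrite(fn,cv2.resize(im,None,fx=f,fy=f,interpolation=cv2.INTER_CUBIC));print(fn,lo,f)
def spot(c):
    im=c['color'].astype(int);m=((im[...,2]-np.maximum(im[...,1],im[...,0]))>80)
    u=proj(c,[bp(x,s) for x in(-65,65) for s in(-45,45)])
    v,h=np.nonzero(m);k=(h>u[:,0].min()-3)&(h<u[:,0].max()+3)&(v>u[:,1].min()-3)&(v<u[:,1].max()+3)
    v,h=v[k],h[k]; 
    if not len(v): return None
    wt=(im[v,h,2]-np.maximum(im[v,h,1],im[v,h,0])).astype(float)
    q=((h*wt).sum()/wt.sum(),(v*wt).sum()/wt.sum());return len(v),q,plane(c,q)
E
python3 - <<'E'
from bx import *
for n in('side0','top0'):
    c=load(n+'.png');zoom(c,f'pics/{n}b.png');print(spot(c))
E
```

```text
[ 0.58514589 -0.10314798 -0.24461004] -14.015123055539261
[[-1.1, -2.6], [-0.4, -1.1], [-0.6, 0.1], [-0.8, -1.0], [-1.9, 2.0], [-1.3, -3.0], [-2.2, -2.5], [-0.5, -0.0], [0.2, -0.1], [-0.2, -1.2], [-1.6, -0.5], [-0.9, -1.6], [-1.5, 0.8]]
B [0.5408 0.0076 0.0889] [ 0.5919 -0.0636  0.092 ] r 0.08772105345917225 ang 125.68348484520129
Y [ 0.45   -0.1011  0.0909] [ 0.5306 -0.1359  0.092 ] r 0.08778073085142724 ang 156.64775319538694
spot,ring [ 0.4833542  -0.524127    0.02915564] [ 0.46327007 -0.5229009   0.04435485]
0.0031903198085194012 -0.4330989634599035 0.02915563614213161
-0.01659287779434497 -0.43677329408735927 0.04435484667163856
pics/side0b.png [304  95] 9.03225806451613
(6, (np.float64(331.9840810419682), np.float64(130.47033285094068)), (np.float64(5.099949386989097), np.float64(-18.04312868325707)))
pics/top0b.png [386 186] 7.671232876712328
(5, (np.float64(408.4669540229885), np.float64(222.7543103448276)), (np.float64(3.998433586513376), np.float64(-20.413877583254248)))
```

View pics/side0b.png

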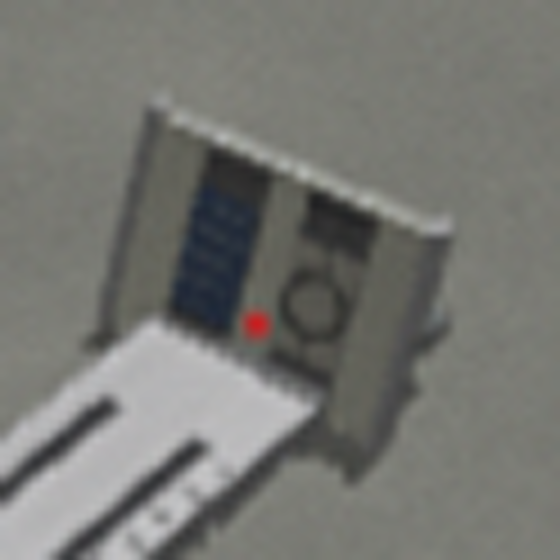

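View pics/top0b.png

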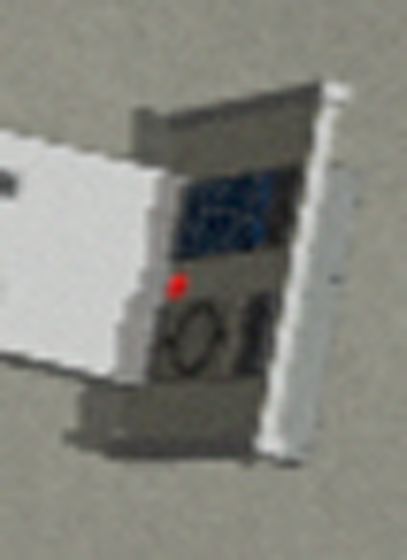

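Run:
```python
from bx import *
c=load('side0.png');print(plane(c,(304+315/9.03-.5,95+305/9.03-.5)))
c=load('top0.png');print(plane(c,(386+194/7.67-.5,186+338/7.67-.5)))
s=status.read_state();p=s['ee_pos'];yaw=np.radians(s['tcp_rot'][2]);print(p,s['tcp_rot'])
d=np.array([.541,.008])-p[:2];print('tool x,y',d[0]*np.cos(yaw)+d[1]*np.sin(yaw),d[0]*np.sin(yaw)-d[1]*np.cos(yaw))
```

```text
(np.float64(-15.787479015825895), np.float64(-0.1384297591041275))
(np.float64(-16.399586215750833), np.float64(-1.9651112451641848))
[0.66918778 0.12369105 0.11847705] [ 1.79560656e+02 -1.70603281e-01  7.70528228e+01]
tool x,y -0.14147065745854212 -0.0990079812928899
```

>>> move_arm:
  deltas:
    - [[0,0,-0.8],[0,0,0],1]
    - [[0,0,-1],[0,0,0],1]
    - [[0,0,-0.7],[0,0,0],1]
    - [[-0.5,-0.35,0],[0,0,0],0.4]
    - [[-0.8,-0.56,0],[0,0,0],0.4]
    - [[-0.8,-0.56,0],[0,0,0],0.4]
    - [[-0.8,-0.56,0],[0,0,0],0.4]
    - [[-0.8,-0.56,0],[0,0,0],0.4]
    - [[-0.6,-0.42,0],[0,0,0],0.4]
    - [[-0.4,-0.28,0],[0,0,0],0.4]

```text
clock: 6.43
ee_pos: [0.5359, 0.0071, 0.1886]
tcp_rot: [-179.8, -0.0, 77.0]
ft_force: [-0.1, -0.3, 0.2]
grip_width: 0.0513
```

>>> move_arm:
  deltas:
    - [[0,0,0],[0,0,1],0.4]
    - [[0,0,0],[0,0,1],0.4]
    - [[0,0,0],[0,0,1],0.4]
    - [[0,0,0],[0,0,1],0.4]
    - [[0,0,0],[0,0,1],0.4]
    - [[0,0,0],[0,0,1],0.4]
    - [[0,0,0],[0,0,1],0.4]
    - [[0,0,0],[0,0,1],0.4]
    - [[0,0,0],[0,0,1],0.4]
    - [[0,0,0],[0,0,1],0.4]

```text
clock: 7.27
ee_pos: [0.5381, 0.0082, 0.1887]
tcp_rot: [-179.9, 0.0, 36.8]
ft_force: [-0.1, -0.1, 0.1]
grip_width: 0.051
```

```bash
python3 look.py 6
```

```text
7.3667 [0.5381 0.0082 0.1888] [-179.9    0.    37.1] [0.8 0.5 0.1] 0.05128168127240165
```

View pics/w6.png

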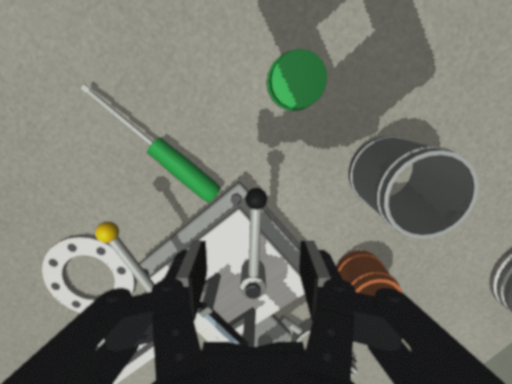

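Run:
```python
from bx import *
c=load('w6.png');w=load('w1.png')
print(atz(c,(256,198),.092),atz(c,(254,289),.098),tri((c,(256,198)),(w,(153,174))),'hub',tri((c,(254,289)),(w,(107,233))))
P=atz(c,(430,192),.1);print('sock',P,np.linalg.norm(P[:2]-atz(c,(254,289),.098)[:2]))
s=status.read_state();p=s['ee_pos'];yaw=np.radians(s['tcp_rot'][2])
d=atz(c,(256,198),.092)[:2]-p[:2];print('tool x,y',d[0]*np.cos(yaw)+d[1]*np.sin(yaw),d[0]*np.sin(yaw)-d[1]*np.cos(yaw))
```

```text
[0.54112247 0.00994707 0.092     ] [ 0.59409692 -0.0637135   0.098     ] (array([0.53974479, 0.01155011, 0.0977865 ]), [np.float64(0.00014124941212494832), np.float64(0.00014124941212478677)]) hub (array([ 0.59303779, -0.06226983,  0.09904737]), [np.float64(0.000816142396961516), np.float64(0.0008161423969614703)])
sock [0.65450081 0.10485792 0.1       ] 0.17906689781515195
tool x,y 0.0034621618904430093 0.00036565830786014996
```

>>> move_arm:
  deltas:
    - [[0.1,0,0.5],[0,0,0],0.4]
    - [[0,0,0.9],[0,0,0],0.4]
    - [[0,0,1],[0,0,0],0.4]
    - [[0,0,0.9],[0,0,0],0.4]
    - [[0,0,0.5],[0,0,0],0.4]
    - [[0,0,0],[0,0,0],0.4]
    - [[0,0,0],[0,0,0],0.7]
    - [[0,0,0],[0,0,0],1]
    - [[0,0,0],[0,0,0],1]
    - [[0,0,0],[0,0,0],1]
  grip_force: 20

```text
clock: 8.2
ee_pos: [0.5418, 0.0094, 0.0766]
tcp_rot: [179.9, -0.1, 37.1]
ft_force: [0.8, -1.2, 0.2]
grip_width: 0.018
```

```bash
python3 look.py 7
```

```text
8.3 [0.5418 0.0094 0.0765] [ 1.799e+02 -1.000e-01  3.710e+01] [ 0.  -0.8  1.9] 0.017781922536670842
```

View pics/c7.png

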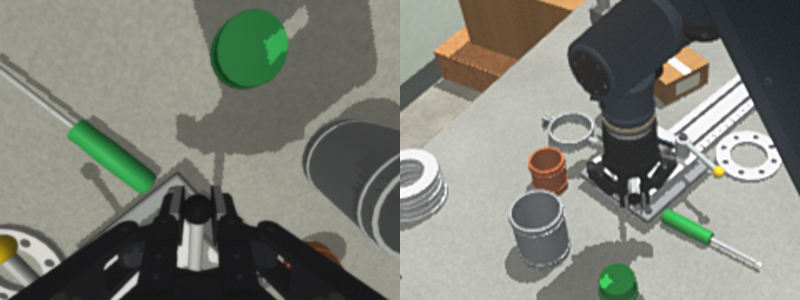

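>>> move_arm:
  deltas:
    - [[0.209,0.012,0],[0,0,1],1]
    - [[0.209,0.012,0],[0,0,1],1]
    - [[0.209,0.012,0],[0,0,1],1]
    - [[0.209,0.012,0],[0,0,1],1]
    - [[0.209,0.012,0],[0,0,1],1]
    - [[0.209,0.012,0],[0,0,1],1]
    - [[0.209,0.012,0],[0,0,1],1]
    - [[0.209,0.012,0],[0,0,1],1]
    - [[0.209,0.012,0],[0,0,1],1]
    - [[0,0,0],[0,0,0],1]

```text
clock: 9.13
ee_pos: [0.5958, 0.0253, 0.0765]
tcp_rot: [179.9, -0.2, 1.0]
ft_force: [1.3, -5.1, 4.1]
grip_width: 0.0184
```

```bash
python3 look.py 8
python3 - <<'E'
from bx import *
c=snap('top','t8.png');print(spot(c));zoom(c,'pics/t8b.png');s=load('s8.png');print(spot(s));zoom(s,'pics/s8b.png')
a,b=cv2.imread('pics/t8b.png'),cv2.imread('pics/s8b.png');cv2.imwrite('pics/b8.png',np.hstack([cv2.resize(a,(380,450)),cv2.resize(b,(400,450))]))
E
```

```text
9.2333 [0.5958 0.0253 0.0765] [179.9  -0.3   1.2] [ 1.8 -4.3  2.8] 0.018274319207849166
(7, (np.float64(411.20982142857144), np.float64(222.55357142857142)), (np.float64(3.6442822680596088), np.float64(-7.034892721378008)))
pics/t8b.png [386 186] 7.671232876712328
None
pics/s8b.png [304  95] 9.03225806451613
```

View pics/c8.png

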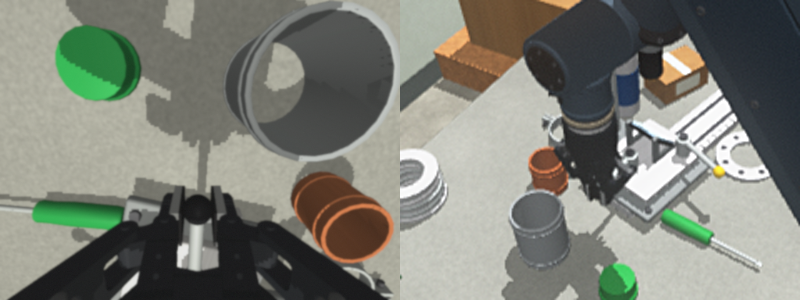

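View pics/b8.png

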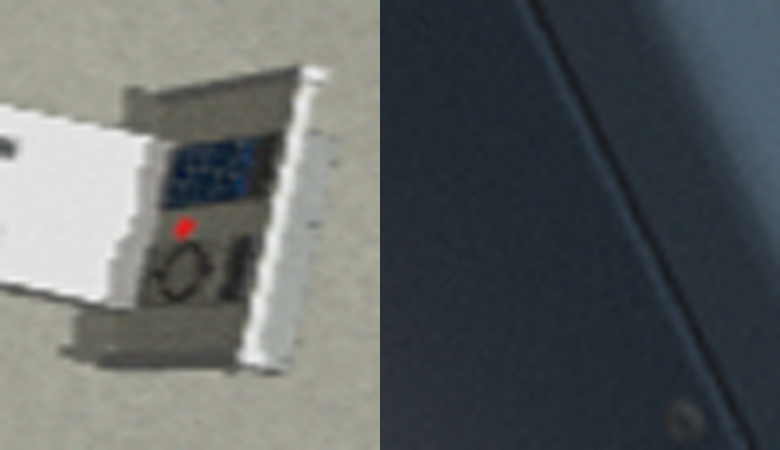

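>>> move_arm:
  deltas:
    - [[0.2,0.03,0],[0,0,0.95],1]
    - [[0.2,0.03,0],[0,0,0.95],1]
    - [[0.2,0.03,0],[0,0,0.95],1]
    - [[0.2,0.03,0],[0,0,0.95],1]
    - [[0,0,0],[0,0,0],1]
    - [[0,0,0],[0,0,0],1]
    - [[0,0,0],[0,0,0],0.8]
    - [[0,0,0],[0,0,0],0.5]
    - [[0,0,0],[0,0,0],0.4]
    - [[0,0,0],[0,0,0],0.4]

```text
clock: 10.12
ee_pos: [0.6162, 0.0214, 0.0747]
tcp_rot: [180.0, 0.1, -14.1]
ft_force: [-0.7, 0.2, 0.3]
grip_width: 0.0511
```

```bash
python3 look.py 9
cat > bd.py <<'E'
import sys
from bx import *
n=sys.argv[1]
c=snap('top','t%s.png'%n);print(spot(c));zoom(c,'pics/t%sb.png'%n)
E
python3 bd.py 9
```

```text
10.2167 [0.6166 0.0213 0.0747] [ 1.80e+02  1.00e-01 -1.41e+01] [-0.5 -0.4 -0.3] 0.05107426562528416
(7, (np.float64(412.4160263446762), np.float64(222.31613611416026)), (np.float64(3.9213409526917333), np.float64(-1.3956451942948942)))
pics/t9b.png [386 186] 7.671232876712328
```

View pics/t9b.png

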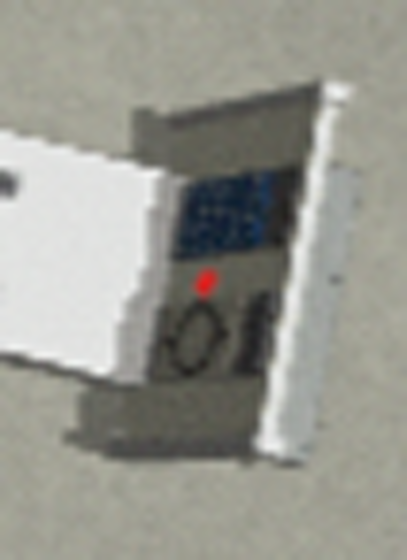

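View pics/c9.png

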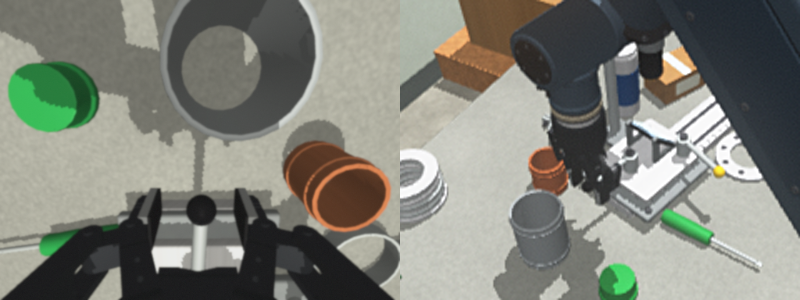

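>>> move_arm:
  deltas:
    - [[0,0,-0.7],[0,0,0],0.4]
    - [[0,0,-1],[0,0,0],0.4]
    - [[0,0,-1],[0,0,0],0.4]
    - [[0,0,-1],[0,0,0],0.4]
    - [[-0.6,0.15,0],[0,0,0],0.4]
    - [[-1,0.25,0],[0,0,0],0.4]
    - [[-1,0.25,0],[0,0,0],0.4]
    - [[-1,0.25,0],[0,0,0],0.4]
    - [[-1,0.25,0],[0,0,0],0.4]
    - [[-0.77,0.18,0],[0,0,0],0.4]

```text
clock: 11.1
ee_pos: [0.4481, 0.0222, 0.186]
tcp_rot: [180.0, 0.2, -14.1]
ft_force: [-0.7, 0.0, 0.3]
grip_width: 0.0512
```

>>> move_arm:
  deltas:
    - [[0.15,0.6,0],[0,0,0],0.4]
    - [[0.2,0.8,0],[0,0,0],0.4]
    - [[0.25,1,0],[0,0,0],0.4]
    - [[0.25,1,0],[0,0,0],0.4]
    - [[0.15,0.57,0],[0,0,0],0.4]
    - [[0,0,0],[0,0,-1],0.4]
    - [[0,0,0],[0,0,-1],0.4]
    - [[0,0,0],[0,0,-1],0.4]
    - [[0,0,0],[0,0,-1],0.4]
    - [[0,0,0],[0,0,-1],0.4]

```text
clock: 11.93
ee_pos: [0.4512, -0.1011, 0.1862]
tcp_rot: [-180.0, 0.0, 6.1]
ft_force: [0.3, -0.6, 0.3]
grip_width: 0.0513
```

>>> move_arm:
  deltas:
    - [[0,0,0],[0,0,-1],0.4]
    - [[0,0,0],[0,0,-1],0.4]
    - [[0,0,0],[0,0,-1],0.4]
    - [[0,0,0],[0,0,-1],0.4]
    - [[0,0,0],[0,0,-1],0.4]
    - [[0,0,0],[0,0,-1],0.4]
    - [[0,0,0],[0,0,-1],0.4]
    - [[0,0,0],[0,0,-1],0.4]
    - [[0,0,0],[0,0,-1],0.4]
    - [[0,0,0],[0,0,-1],0.4]

```text
clock: 12.77
ee_pos: [0.4512, -0.101, 0.1862]
tcp_rot: [-180.0, 0.0, 46.1]
ft_force: [0.3, -0.0, 0.6]
grip_width: 0.0512
```

```bash
python3 look.py 10
```

```text
12.8667 [ 0.4513 -0.101   0.1862] [-180.     0.    45.9] [-1.   0.3 -0.1] 0.05170427351882832
```

View pics/w10.png

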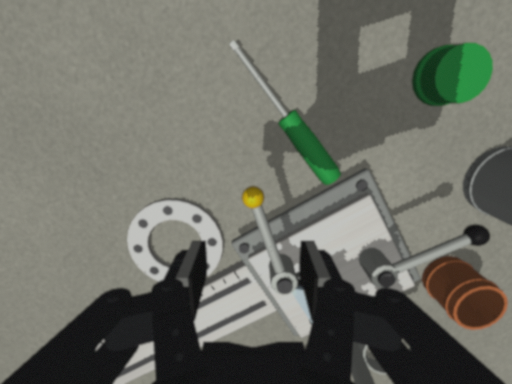

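Run:
```python
from bx import *
c=load('w10.png')
b=atz(c,(253,197),.092);h=atz(c,(285,283),.098);d=b-h
print(b,h,np.hypot(*d[:2]),np.degrees(np.arctan2(d[1],d[0])))
```

```text
[ 0.45108246 -0.0995291   0.092     ] [ 0.53256074 -0.13604854  0.098     ] 0.08928818756671837 155.85756138272475
```

>>> move_arm:
  deltas:
    - [[0,0,0],[0,0,-1],0.4]
    - [[0,0,0],[0,0,-1],0.4]
    - [[0,0,0],[0,0,-1],0.4]
    - [[0,0,0],[0,0,-1],0.4]
    - [[0,0,0],[0,0,-1],0.4]
    - [[0,0,0],[0,0,0],0.4]
    - [[0.04,0,0.6],[0,0,0],0.4]
    - [[0,0,0.8],[0,0,0],0.4]
    - [[0,0,0.8],[0,0,0],0.4]
    - [[0,0,0.5],[0,0,0],0.4]

```text
clock: 13.7
ee_pos: [0.4513, -0.0997, 0.1037]
tcp_rot: [-179.9, -0.0, 65.7]
ft_force: [0.5, -0.5, -0.0]
grip_width: 0.0511
```

>>> move_arm:
  deltas:
    - [[0,0,0.5],[0,0,0],0.4]
    - [[0,0,0.5],[0,0,0],0.4]
    - [[0,0,0],[0,0,0],0.4]
    - [[0,0,0],[0,0,0],0.6]
    - [[0,0,0],[0,0,0],0.8]
    - [[0,0,0],[0,0,0],1]
    - [[0,0,0],[0,0,0],1]
    - [[0,0,0],[0,0,0],1]
    - [[0,0,0],[0,0,0],1]
    - [[0,0,0],[0,0,0],1]
  grip_force: 20

```text
clock: 14.53
ee_pos: [0.4525, -0.1003, 0.076]
tcp_rot: [179.9, 0.0, 65.9]
ft_force: [-1.2, -0.5, 5.2]
grip_width: 0.0185
```

```bash
python3 look.py 11
```

```text
14.6333 [ 0.4525 -0.1003  0.0759] [179.9   0.   65.9] [-1.3 -0.6  6.2] 0.018196954954417758
```

View pics/c11.png

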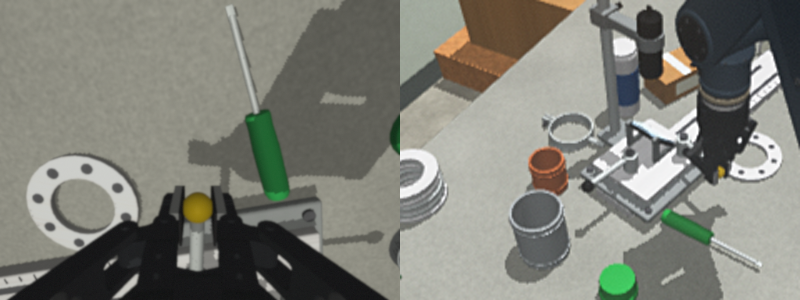

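>>> move_arm:
  deltas:
    - [[0.209,0.012,0],[0,0,1],1]
    - [[0.209,0.012,0],[0,0,1],1]
    - [[0.209,0.012,0],[0,0,1],1]
    - [[0.209,0.012,0],[0,0,1],1]
    - [[0.209,0.012,0],[0,0,1],1]
    - [[0.209,0.012,0],[0,0,1],1]
    - [[0.209,0.012,0],[0,0,1],1]
    - [[0.209,0.012,0],[0,0,1],1]
    - [[0.209,0.012,0],[0,0,1],1]
    - [[0,0,0],[0,0,0],1]

```text
clock: 15.47
ee_pos: [0.4916, -0.0597, 0.0758]
tcp_rot: [179.9, -0.1, 29.8]
ft_force: [1.6, -0.3, 5.0]
grip_width: 0.018
```

```bash
python3 look.py 12;python3 bd.py 12
```

```text
15.5667 [ 0.4915 -0.0598  0.0758] [ 1.799e+02 -1.000e-01  2.990e+01] [ 0.5 -0.2  4.5] 0.018507991298564164
(8, (np.float64(411.431338028169), np.float64(227.12852112676057)), (np.float64(-9.601965563479734), np.float64(-1.3275731477806618)))
pics/t12b.png [386 186] 7.671232876712328
```

View pics/t12b.png

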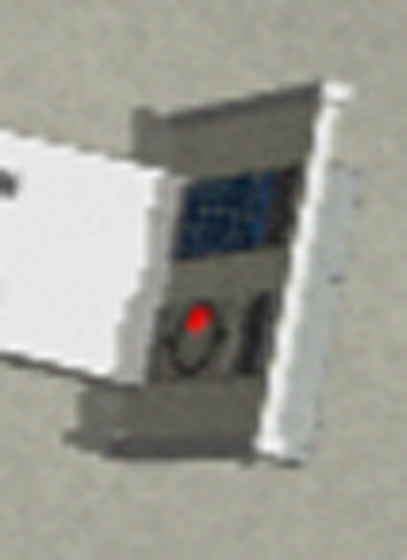

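View pics/c12.png

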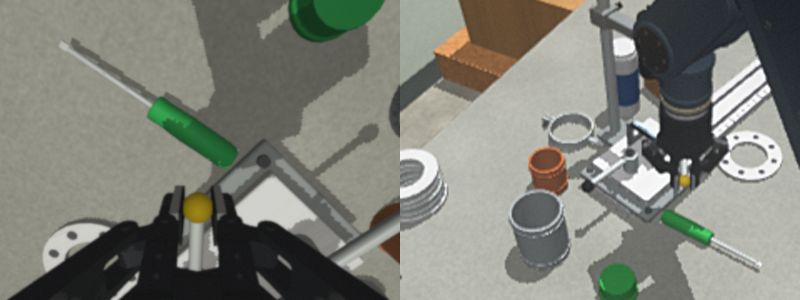

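>>> move_arm:
  deltas:
    - [[0.195,0.01,0],[0,0,0.93],1]
    - [[0.195,0.01,0],[0,0,0.93],1]
    - [[0.195,0.01,0],[0,0,0.93],1]
    - [[0.195,0.01,0],[0,0,0.93],1]
    - [[0.195,0.01,0],[0,0,0.93],1]
    - [[0,0,0],[0,0,0],1]
    - [[0,0,0],[0,0,0],1]
    - [[0,0,0],[0,0,0],0.7]
    - [[0,0,0],[0,0,0],0.4]
    - [[0,0,0],[0,0,0],0.4]

```text
clock: 16.45
ee_pos: [0.5169, -0.0495, 0.0749]
tcp_rot: [-179.9, 0.1, 11.3]
ft_force: [0.1, 0.1, -0.3]
grip_width: 0.049
```

```bash
python3 look.py 13;python3 bd.py 13
```

```text
16.55 [ 0.5172 -0.0496  0.0749] [-1.80e+02  1.00e-01  1.13e+01] [-0.8 -0.   0.5] 0.051430716763894525
(8, (np.float64(410.9522983521249), np.float64(229.45099739809194)), (np.float64(-16.107075333927444), np.float64(-1.3133219731152883)))
pics/t13b.png [386 186] 7.671232876712328
```

View pics/t13b.png

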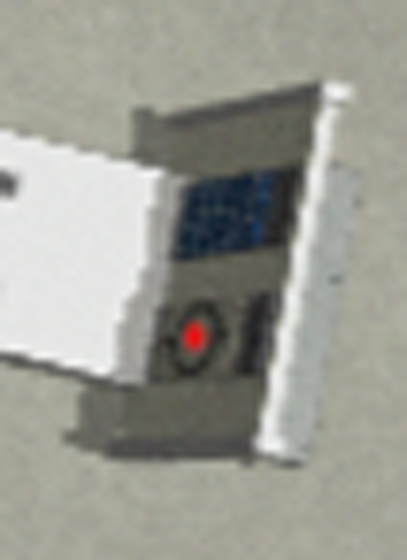

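View pics/c13.png

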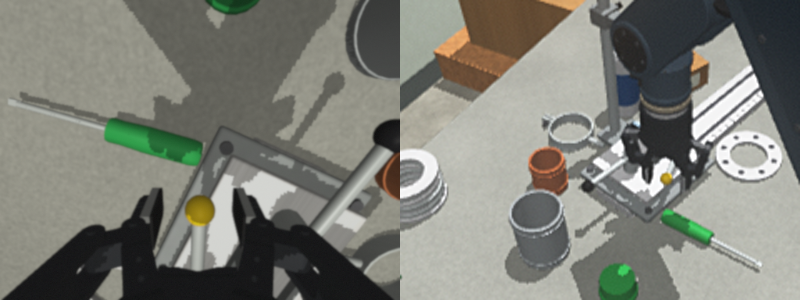

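>>> move_arm:
  deltas:
    - [[0,0,-0.5],[0,0,0],0.4]
    - [[0,0,-0.8],[0,0,0],0.4]
    - [[0,0,-1],[0,0,0],0.4]
    - [[0,0,-1],[0,0,0],0.4]
    - [[0,0,-0.8],[0,0,0],0.4]
    - [[-0.2,-0.7,0],[0,0,0],0.4]
    - [[-0.2,-1,0],[0,0,0],0.4]
    - [[-0.2,-1,0],[0,0,0],0.4]
    - [[-0.2,-1,0],[0,0,0],0.4]
    - [[-0.2,-1,0],[0,0,0],0.4]

```text
clock: 17.43
ee_pos: [0.4598, 0.0837, 0.1983]
tcp_rot: [-180.0, 0.0, 11.2]
ft_force: [0.0, 0.1, -1.0]
grip_width: 0.0512
```

>>> move_arm:
  deltas:
    - [[-0.2,-1,0],[0,0,0],0.4]
    - [[-0.2,-1,0],[0,0,0],0.4]
    - [[-0.2,-1,0],[0,0,0],0.4]
    - [[-0.2,-1,0],[0,0,0],0.4]
    - [[-0.2,-1,0],[0,0,0],0.4]
    - [[-0.2,-1,0],[0,0,0],0.4]
    - [[-0.2,-1,0],[0,0,0],0.4]
    - [[-0.1,-0.5,0],[0,0,0],0.4]
    - [[0,0,0],[0,0,0],0.4]
    - [[0,0,0],[0,0,0],0.4]

```text
clock: 18.27
ee_pos: [0.3721, 0.2948, 0.1981]
tcp_rot: [180.0, 0.0, 11.4]
ft_force: [0.7, 0.4, -0.3]
grip_width: 0.0509
```

```bash
python3 look.py 14;python3 bd.py 14
python3 - <<'E'
from bx import *
s=load('s14.png');print(spot(s));zoom(s,'pics/s14b.png')
E
```

```text
18.3667 [0.3728 0.2938 0.1982] [180.    0.   11.3] [ 0.3  0.  -0.8] 0.05140835407259857
(8, (np.float64(410.9517102615694), np.float64(229.45472837022132)), (np.float64(-16.117561472885203), np.float64(-1.3124215077583734)))
pics/t14b.png [386 186] 7.671232876712328
None
pics/s14b.png [304  95] 9.03225806451613
```

View pics/s14.png

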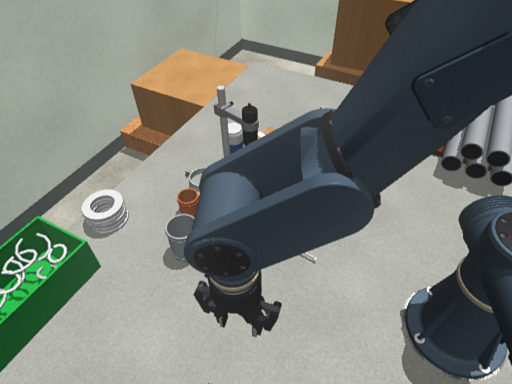

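View pics/s14b.png

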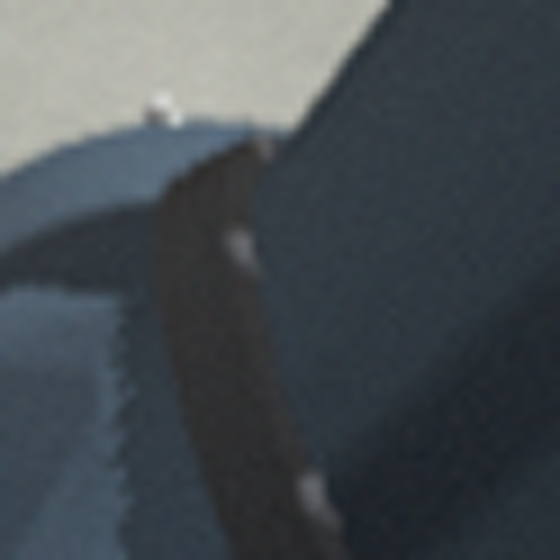

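View pics/t14.png

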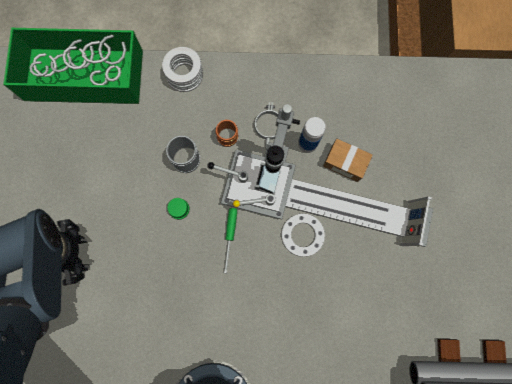

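>>> move_arm:
  deltas:
    - [[-0.2,-0.5,0],[0,0,0],0.4]
    - [[-0.46,-0.97,0],[0,0,0],0.4]
    - [[-0.46,-0.97,0],[0,0,0],0.4]
    - [[-0.46,-0.97,0],[0,0,0],0.4]
    - [[-0.46,-0.97,0],[0,0,0],0.4]
    - [[-0.46,-0.97,0],[0,0,0],0.4]
    - [[-0.46,-0.97,0],[0,0,0],0.4]
    - [[-0.46,-0.97,0],[0,0,0],0.4]
    - [[-0.46,-0.97,0],[0,0,0],0.4]
    - [[-0.46,-0.97,0],[0,0,0],0.4]

```text
clock: 19.25
ee_pos: [0.1912, 0.5409, 0.1982]
tcp_rot: [180.0, -0.0, 11.1]
ft_force: [0.5, -0.1, -0.8]
grip_width: 0.0512
```

>>> move_arm:
  deltas:
    - [[-0.46,-0.97,0],[0,0,0],0.4]
    - [[-0.46,-0.97,0],[0,0,0],0.4]
    - [[-0.2,-0.5,0],[0,0,0],0.4]
    - [[0,0,0],[0,0,0],0.4]
    - [[0,0,0],[0,0,0],0.4]
    - [[0,0,0],[0,0,0],0.4]
    - [[0,0,0],[0,0,0],0.4]
    - [[0,0,0],[0,0,0],0.4]
    - [[0,0,0],[0,0,0],0.4]
    - [[0,0,0],[0,0,0],0.4]

```text
clock: 20.08
ee_pos: [0.1443, 0.6053, 0.1984]
tcp_rot: [180.0, 0.0, 11.2]
ft_force: [1.2, 0.0, -0.0]
grip_width: 0.051
```

```bash
python3 look.py 15;python3 bd.py 15
python3 - <<'E'
from bx import *
s=load('s15.png');print(spot(s));zoom(s,'pics/s15b.png')
a=cv2.imread('pics/s15b.png');b=cv2.resize(s['color'][90:290,160:340],(450,500));a=cv2.resize(a,(340,340));cv2.imwrite('pics/f15.png',np.hstack([cv2.copyMakeBorder(a,0,160,0,0,0),b]))
E
```

```text
20.1833 [0.144  0.6056 0.1984] [-180.    -0.    11.2] [-0.   0.1 -0.2] 0.05118802370530631
(8, (np.float64(410.9593082400814), np.float64(229.4526958290946)), (np.float64(-16.113708260019894), np.float64(-1.2777181856659676)))
pics/t15b.png [386 186] 7.671232876712328
(5, (np.float64(338.01943462897526), np.float64(128.07243816254416)), (np.float64(-14.2830399325665), np.float64(-0.0315606229681775)))
pics/s15b.png [304  95] 9.03225806451613
```

View pics/f15.png

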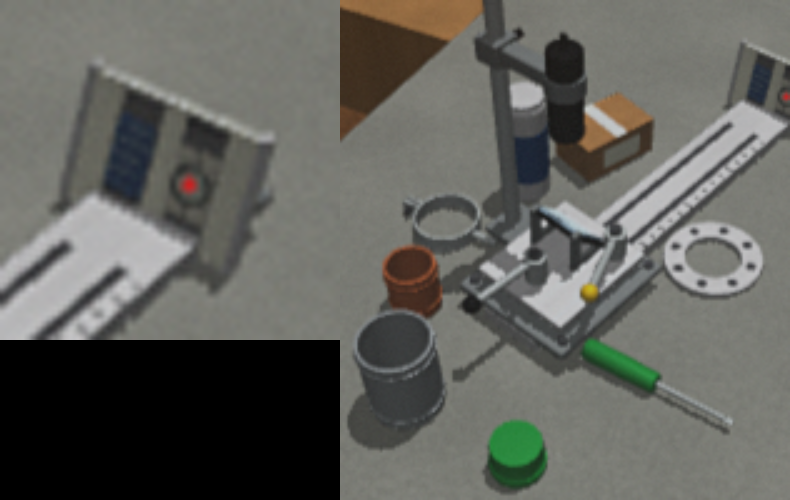

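```bash
python3 -c "
from h import *
print(r.hand_in())"
```

```text
the job is handed in; nothing more can be done
None
```

The job is done and handed in at about 20 s of the allowed 69 s. `hand_in` gives no verdict, so what follows is from my own checks.

**What I did:**
- **Pipe socket:** I put the shut fingers inside its bore and pushed it away from the gauge. It is standing upright with its centre about 179 mm from the height screw's axis, against the 145 mm needed.
- **Screws:** I turned the black-ball handle about 51° clockwise and the yellow-ball handle about 55° clockwise, then let go of both. The arm is parked well away and touches nothing.

**Last checks:**
- **Spot:** In both the top and side pictures the red spot lies wholly inside the ring, near its centre. On the board it measured (-16.1, -1.3) mm from the top and (-14.3, 0.0) mm from the side. I estimate the ring centre at (-16, -1) mm. The two views disagree by about 2 mm, and the spot has 6.5 mm of room.
- **Surroundings:** The other stock looked undisturbed in those pictures. The contact forces I read stayed under about 10 N.
- **Fit error:** My fit of the gauge's place left errors of up to about 3 pixels between the cameras, so I steered by pictures of the spot rather than by the fit alone.

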